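# Extend the bench prop to its next locking hole

### The arm

A 6-joint arm with a two-finger parallel gripper is mounted at the origin on a cart in front of the work surface, level with it; the furniture and walls round the work are solid. World frame = base frame: x ahead of the robot, y to its left, z up, the work surface at z = 0. Lengths are in m, angles in rad, forces in N, time in s.
With the tool pointing down it reaches from about 0.35 to 0.85 m from the base axis. Payload 8.1 kg.
Tool frame: the origin (TCP) lies midway between the tips of the shut fingers; the grasp point (between the pads) lies 19 mm behind it (hold_point_z is the distance from the TCP to the grasp point, in m); z points along the fingers, y is the direction in which the jaws open and shut (so a half turn about z gives the same grasp; the last joint's range is limited). The gripper opens to 93 mm and grips with 3 to 60 N. Pads are 15 mm wide; open, the fingers measure 128 mm over their backs; the gripper's body (75 mm by 188 mm) begins 65 mm behind the grasp point.
Start: joints at [1.028, 0.13, 1.488, -0, 1.523, -0.085], TCP at [0.265, 0.538, 0.219] pointing down, gripper open.
Joint ranges: [-2.96, 2.96], [-0.89, 2.26], [0.02, 2.5], [-1.34, 4.48], [0, 2.73], [-2.66, 2.66]. Speed limits (rad/s): [2.39, 2.39, 2.79, 3.14, 3.14, 3.14].

### API

Orientations are given as a unit quaternion [w, x, y, z].
In Python, from bench import sense, grab_frame, close_job, hold_point_z gives the robot as it stands.
- The arm moves only by the shell command python3 -m crank 'ROWS'. ROWS is JSON, one flat list of numbers, 7 for each row, row after row: the opening in per cent of the stroke, from 0 (shut) to 100 (fully open), then the shift along the tool's x, y, z in cm, then the turn, a rotation vector about the tool's x, y, z in degrees. In form: [jaw, x, y, z, wx, wy, wz, jaw, x, y, z, wx, wy, wz, ...]. A call has 1 to 20 rows; each row is the pose to reach, as a shift and turn from the pose commanded when the call began, along the tool's axes at that moment; what a row does not reach only later rows make up. A row lasts 1/10 s, in which the tool goes at most 50 mm and 8.59 degrees, less where a joint would pass 70% of its speed; a pose out of reach is approached as far as the arm can. A call with a gripper value outside its range is refused whole. The fingers move at their own pace and stop on an object; the grip force is fixed at half the most. Time passes only in rows, so rows that repeat a pose let the fingers close. It gives the time, the measured TCP pose, the force and the opening at its end, in the units of the state.
- sense(): the state, without advancing time (a new reading comes with each control period).
- grab_frame(name): name is "side" or "top" or "wrist"; returns a dict with "image" (384x512x3 uint8, red, green, blue), "z_map" (384x512 float32, m along the optical axis (not along the pixel's ray), 0 where there is no reading), "fx", "fy", "cx", "cy" (pixels), "pose" (4x4, takes a point from camera to world coordinates). Camera axes: x right, y down, z forward; pixel columns grow to the right and rows downward; lengths in m; the calibration is good to about 2 mm. A picture is of the moment at which its call begins.
- close_job(): hands the job in, once; it reports no verdict.
The state is a dict: "clock": time; "q": joint angles; "dq": joint speeds; "joint_torque": joint torques, N m; "tool_pos": TCP position; "eef_rot": TCP orientation; "wrist_force": force on the tool from outside, world axes, zero at the start; "moment": the same for the moment, N m; "grip_width": finger opening in m.
Only numpy, scipy, OpenCV 4.12 (cv2) and the standard library are available. Lean on these libraries where they do the work, as an engineer would, in place of code of your own. Each camera call takes 0.05 s, during which the arm holds its last target. There are 200 camera calls.

### The job

The brown dropper bottle is standing in the way of the bench prop's cross-head: stand it upright in the white tray. Then draw the prop's sliding tube out of its inclined sleeve by the yellow tab until the sprung red button pops out through the upper hole and locks, and let go. Do not tip the bottle over, and leave the steel block beside the tray and the black specimen puck beyond the prop where they are.

Things in the scene. Friction and masses are not known exactly. Their poses are not given: they have to be found in the camera images.
- stand: Prop stand, fixed: blue foot plate 125x74x10 with a steel sleeve (tube 30 diameter, 90 long) leaning up at 35 degrees from level. Origin on the bench under the sleeve's lower end; x the level direction in which it leans and the prop extends, y to the left seen along x, z up. The sleeve's axis starts at (0, 0, 26 mm) and runs along (0.819, 0, 0.574).
- gauge_bar (a point): Free end (red cap, 18 diameter) of the fixed level gauge bar that hangs over the prop, 300 above the bench; stand's axes. The bar, 14 diameter, runs 138 from here along +y to a post of 16 diameter that stands on the bench. A hand held upright over the tab runs into the bar; leaned 35 degrees back over the sleeve (fingers square to the tube) it stays clear.
- tab (a point): Middle of the grip zone of the yellow pull tab on the sliding tube: a plate 12 thick (x) and 26 wide (y), square to the tube. x along the tube, outward and up at 35 degrees, the way to pull; y level; z square to the tube, up and back. The tab ends 14 above this point along z; the sleeve is 19 below (its collar 16). Pinch it across its 12 mm with the fingers pointing along -z.
- crosshead (a point): Middle of the level aluminium cross-head, fixed to the yellow plate 89 below the tab point along the tab's z and moving with it; same axes as the tab. 206 wide (y), 16 thick (x), 26 high (z) over its black rubber ends.
- leg (a joint): How far the sliding tube is out, m: 0 = button at the lower hole, 0.040 = at the upper hole. Starts at 0.010 to 0.018, the button hidden in the sleeve between the holes. Slides stiffly (about 4 N, and 1.5 N of weight along the slope), stays where it is left; with the button out it is locked, with about 1.5 mm of play each way. Pushed back to 0 it would lock in the lower hole.
- button (a joint): Sprung red button on the sliding tube, 8 diameter, m: 0 = pressed in, hidden under the sleeve's wall; 0.009 = fully out, 4 mm proud of the sleeve. It springs out by itself when it comes under a hole (4 N spring).
- upper_hole (a point): Middle of the upper hole, dark, 11 diameter, on the top side of the sleeve; stand's axes.
- bottle_mid (a point): Brown dropper bottle with a black dropper cap, loose, about 0.12 kg, 102 tall; point on its axis 51 above its underside, z up. Body 33 diameter to 62 up, narrower above. It starts upright, 4 mm or more in front of the cross-head's right end. Grip the body about 50 up, fingers pointing down, closing along the stand's y; the cross-head's top is below 75 there.
- tray_in (a point): Centre of the inner floor of the white drip tray, fixed, 120x120 outside, walls 4 thick and 12 high; inner floor 4 above the bench, 112x112; x, y along its sides.
- puck_mid (a point): Black moulded specimen puck, 30 diameter, 18 tall, loose, on the bench beyond the prop's cross-head, out of its travel; point at its centre. Bystander.
- block_mid (a point): Round steel reference block, 50 diameter, 12 tall, loose, on the bench left of the tray; point at its centre. Bystander.
Mind the look-alikes: they are no part of the job. Leave any pink look-alike of the part that bears bottle_mid alone.

How it is judged:
On the way:
1. the bottle stands upright in the tray, at rest (x of bottle_mid in the frame of tray_in between -0.042 and 0.042 m and y of bottle_mid in the frame of tray_in between -0.042 and 0.042 m and z of bottle_mid in the frame of tray_in below 0.055 m and angle between bottle_mid's own z axis and vertical below 0.1 rad and contact force between the fingers and bottle below 0.1 N), for 0.2 s.
At the end, for the whole second after the job is handed in: The sliding tube is at the upper hole (36.5 to 43.5 mm) with the button out by more than 7 mm, still; the bottle stands upright (within 0.1 rad) on the tray's inner floor, its axis within 42 mm of the tray's centre along each side (value of joint leg between 0.0365 and 0.0435 m and value of joint button above 0.007 m and x of bottle_mid in the frame of tray_in between -0.042 and 0.042 m and y of bottle_mid in the frame of tray_in between -0.042 and 0.042 m and z of bottle_mid in the frame of tray_in below 0.055 m and angle between bottle_mid's own z axis and vertical below 0.1 rad and velocity of joint leg between -0.005 and 0.005 m/s); the robot touches nothing.
It fails at once if the bottle is tipped over (more than 0.7 rad) (angle between bottle_mid's own z axis and vertical above 0.7 rad).
It fails at once if the puck is moved by more than 15 mm (distance of puck_mid from where it was at the start of the episode above 0.015 m).
It fails at once if the steel block is moved by more than 15 mm (distance of block_mid from where it was at the start of the episode above 0.015 m).
It also fails if it takes over 58 s, if anything falls off the work surface, if the arm or the gripper's body presses on something with over 40 N, if the wrist force passes 120 N, or if a joint passes its speed limit or range.

## Working session

There is one attempt and no reset: what is moved stays moved. The work goes in short steps, Python scripts to look and compute and a shell command to move; the robot and the scene stay as the last step left them, time stands still between calls to the robot, and variables do not carry over. Pictures are saved under pics/ and viewed, about 8 in all and at most 12, crops included, and the job is handed in when it is done.

```bash
mkdir -p pics; cat > h.py <<'E'
import numpy as np, cv2
from bench import sense, grab_frame, close_job, hold_point_z
from scipy.spatial.transform import Rotation as R
def snap(n,tag):
    f=grab_frame(n); np.savez(f'pics/{tag}.npz',**f); cv2.imwrite(f'pics/{tag}.png',f['image'][:,:,::-1]); return f
def load(tag): return dict(np.load(f'pics/{tag}.npz'))
def pt(f,u,v,r=1):
    z=f['z_map'][v-r:v+r+1,u-r:u+r+1]; z=np.median(z[z>0])
    p=np.array([(u-f['cx'])/f['fx']*z,(v-f['cy'])/f['fy']*z,z,1]); return (f['pose']@p)[:3]
def cloud(f):
    v,u=np.mgrid[:384,:512]; z=f['z_map']
    P=np.stack([(u-f['cx'])/f['fx']*z,(v-f['cy'])/f['fy']*z,z,np.ones_like(z)],-1)
    return (P@f['pose'].T)[...,:3]
def rot(s): return R.from_quat(np.roll(s['eef_rot'],-1))
E
python3 - <<'E'
from h import *
a=snap('side','s0');b=snap('top','t0')
cv2.imwrite('pics/both0.png',cv2.resize(np.vstack([a['image'],b['image']])[:,:,::-1],(400,600)))
print(sense(),hold_point_z() if callable(hold_point_z) else hold_point_z)
for f in(a,b):print(f['pose'].round(3).tolist())
E
ls
```

```text
{'clock': 0.1, 'q': array([ 1.02758751e+00,  1.31093201e-01,  1.48912703e+00,  2.37137279e-06,
        1.52302612e+00, -8.53909341e-02]), 'dq': array([-0.00036852, -0.00207084, -0.00187945, -0.00039279,  0.00022471,
        0.00143331]), 'joint_torque': array([ 1.32440869e-03, -5.61340892e+01, -4.93094337e+01,  7.70895160e-02,
        2.90613191e-02, -1.12565979e-04]), 'tool_pos': array([0.26490748, 0.53779046, 0.21771165]), 'eef_rot': array([-2.56746701e-04,  2.26915042e-01,  9.73914206e-01, -7.85976421e-04]), 'wrist_force': array([-0.74072538,  0.32416797, -0.49997985]), 'moment': array([ 0.00708127, -0.02248498,  0.03630258]), 'grip_width': 0.0931124130845347} 0.0188
[[0.866, -0.229, 0.444, 0.042], [-0.499, -0.374, 0.782, -0.983], [-0.013, -0.899, -0.438, 0.787], [0.0, 0.0, 0.0, 1.0]]
[[0.023, -0.988, 0.151, 0.397], [-1.0, -0.024, -0.004, 0.096], [0.008, -0.151, -0.989, 1.655], [0.0, 0.0, 0.0, 1.0]]
h.py
pics
```

View pics/s0.png

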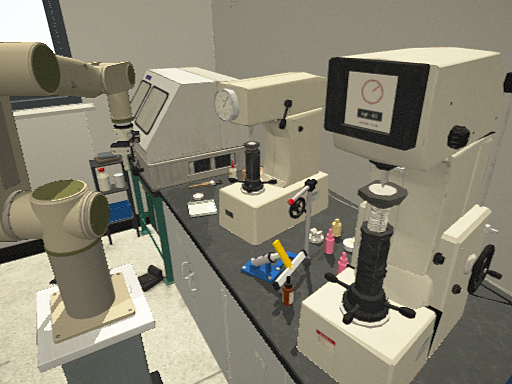

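View pics/t0.png

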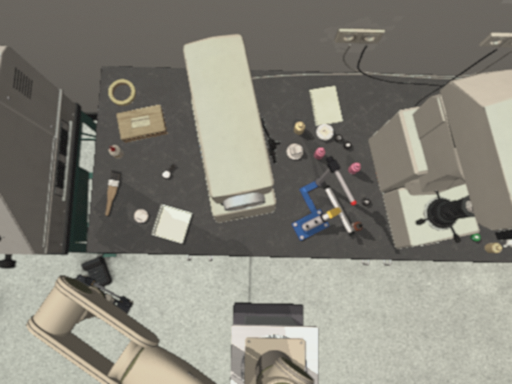

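Side view: prop at about (265,265), brown bottle (288,290), pink bottles (329,240), (343,262), tray candidate (202,208). Top view: prop (315,220), bottle near (357,227), white square (172,225) with disc (141,216). I'll enlarge these.

```bash
python3 - <<'E'
from h import *
a=load('s0')['image'];b=load('t0')['image']
i1=cv2.resize(b[140:250,280:390],(440,440),interpolation=cv2.INTER_CUBIC)
i2=cv2.resize(b[190:250,110:200],(360,240),interpolation=cv2.INTER_CUBIC)
i3=cv2.resize(a[180:310,225:355],(360,360),interpolation=cv2.INTER_CUBIC)[:,:]
c=np.zeros((600,800,3),np.uint8);c[:440,:440]=i1;c[:240,440:]=i2;c[240:600,440:]=i3
cv2.imwrite('pics/c1.png',c[:,:,::-1])
f=load('t0');print(f['fx'],f['cx'],f['cy'])
for n,u,v in[('tray',172,225),('disc',141,216),('disc2',167,174),('bottle',357,227),('redcap',353,203),('puck',367,202),('gaugepost',331,162)]:print(n,pt(f,u,v).round(3))
f=load('s0');print('bottle',pt(f,288,292).round(3),pt(f,202,208).round(3),pt(f,198,196).round(3))
E
```

```text
434.4721986244032 254.21543970523086 191.48739115147524
tray [0.513 0.398 0.003]
disc [0.544 0.516 0.011]
disc2 [0.708 0.427 0.009]
bottle [ 0.517 -0.288  0.071]
redcap [ 0.574 -0.219  0.307]
puck [ 0.617 -0.341  0.016]
gaugepost [ 0.702 -0.15   0.313]
bottle [ 0.513 -0.313  0.053] [0.519 0.399 0.   ] [0.542 0.506 0.01 ]
```

View pics/c1.png

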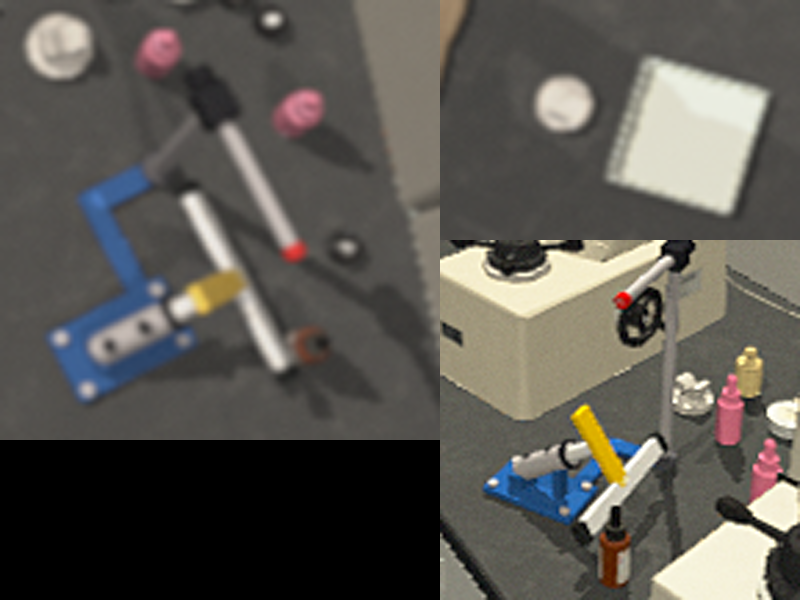

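The crops show the candidates. The brown dropper bottle is at top view (357,226), and pink bottles at (320,153) and (355,168) and a tan one at (300,128) are look-alikes. The white square is at (172,225), with the disc at (141,216) as the block. The puck is at (366,201) and the red cap at (353,203). The cross-head runs from (325,185) to (352,233), and the holes show at (308,226) and (316,221). Next I'll check whether the square is the tray and measure everything.

```bash
python3 - <<'E'
from h import *
for t in('t0','s0'):
    f=load(t);P=cloud(f);im=f['image'];hsv=cv2.cvtColor(im,cv2.COLOR_RGB2HSV).astype(int);H,S,V=[hsv[...,i] for i in range(3)]
    reg=lambda x0,x1,y0,y1,z0,z1:(P[...,0]>x0)&(P[...,0]<x1)&(P[...,1]>y0)&(P[...,1]<y1)&(P[...,2]>z0)&(P[...,2]<z1)
    def show(n,m):
        Q=P[m]
        if len(Q)>3: print(t,n,len(Q),'mean',Q.mean(0).round(3),'min',Q.min(0).round(3),'max',Q.max(0).round(3))
    show('bottle',reg(.45,.57,-.36,-.24,.015,.11)&(S>110)&((H<15)|(H>172)))
    show('yellow',reg(.45,.7,-.35,-.05,.03,.3)&(S>110)&(H>18)&(H<32))
    show('red',reg(.5,.65,-.3,-.15,.25,.35)&(S>120)&((H<8)|(H>172)))
    show('blueplate',reg(.4,.7,-.35,-.05,.004,.016)&(S>100)&(H>95)&(H<125))
    m=reg(.42,.6,.28,.48,-.02,.03)&(V>140)&(S<60); show('tray',m)
    m=m.astype(np.uint8); n,l,s,c=cv2.connectedComponentsWithStats(m);k=1+s[1:,4].argmax()
    xy=P[l==k][:,:2].astype(np.float32); print('rect',cv2.minAreaRect(xy))
    print('z hist',np.percentile(P[l==k][:,2],[2,10,25,50,75,90,95,98]).round(4))
    show('block',reg(.49,.6,.46,.57,.004,.02)&(V>110))
    show('puck',reg(.57,.66,-.39,-.29,.006,.03))
f=load('t0');P=cloud(f)
print((P[205:246:3,172,2]*1000).round(1));print((P[225,148:198:3,2]*1000).round(1))
E
```

```text
t0 bottle 17 mean [ 0.521 -0.286  0.059] min [ 0.507 -0.295  0.053] max [ 0.536 -0.279  0.066]
t0 yellow 85 mean [ 0.564 -0.194  0.116] min [ 0.541 -0.228  0.065] max [ 0.585 -0.168  0.147]
t0 red 19 mean [ 0.575 -0.221  0.307] min [ 0.568 -0.23   0.297] max [ 0.58  -0.214  0.313]
t0 blueplate 426 mean [ 0.569 -0.117  0.009] min [ 0.475 -0.186  0.004] max [ 0.691 -0.064  0.016]
t0 tray 1050 mean [0.519 0.401 0.004] min [ 0.449  0.327 -0.008] max [0.593 0.474 0.021]
rect ((0.5196887254714966, 0.40022382140159607), (0.12571077048778534, 0.12412933260202408), 75.05046844482422)
z hist [-0.004  -0.001   0.0013  0.0041  0.0072  0.0105  0.0129  0.0149]
t0 block 148 mean [0.542 0.512 0.012] min [0.492 0.46  0.004] max [0.57 0.54 0.02]
t0 puck 64 mean [ 0.618 -0.338  0.015] min [ 0.583 -0.378  0.006] max [ 0.648 -0.294  0.026]
s0 bottle 97 mean [ 0.512 -0.307  0.047] min [ 0.503 -0.316  0.017] max [ 0.533 -0.29   0.092]
s0 yellow 213 mean [ 0.561 -0.204  0.104] min [ 0.539 -0.234  0.06 ] max [ 0.587 -0.166  0.142]
s0 red 28 mean [ 0.573 -0.227  0.301] min [ 0.567 -0.234  0.293] max [ 0.584 -0.221  0.308]
s0 blueplate 436 mean [ 0.538 -0.138  0.008] min [ 0.466 -0.198  0.004] max [ 0.678 -0.057  0.016]
s0 tray 387 mean [0.519 0.398 0.003] min [ 0.446  0.324 -0.005] max [0.6   0.474 0.013]
rect ((0.5208819508552551, 0.4057455360889435), (0.15412293374538422, 0.1252838522195816), 75.4224853515625)
z hist [-0.0025 -0.0008  0.0005  0.0021  0.0042  0.0084  0.0101  0.0113]
s0 block 47 mean [0.54  0.509 0.009] min [0.495 0.461 0.005] max [0.565 0.537 0.014]
[-4.3  7.6  2.   4.1 -1.9  2.7 12.8  2.5 -0.   6.6  4.5  3.1  0.   4.3]
[ 0.2  1.8 -0.6 -1.1  0.8  4.8  5.8  1.   6.8  3.5  0.4  5.2  0.7  8.7
  4.9 -4.2 -4.8]
```

```bash
python3 - <<'E'
from h import *
# machine between tray and prop: front-most x per height band
for t in('t0','s0'):
    P=cloud(load(t)); 
    for z0,z1 in((.03,.1),(.1,.2),(.2,.35),(.35,.6),(.6,.9)):
        m=(P[...,0]>.2)&(P[...,0]<1)&(P[...,1]>-.12 if z0>.15 else P[...,1]>-.05)&(P[...,1]<.35)&(P[...,2]>z0)&(P[...,2]<z1)
        if m.sum()>10: print(t,z0,z1,m.sum(),np.percentile(P[m][:,0],[1,5,50]).round(3),'y',np.percentile(P[m][:,1],[2,98]).round(3))
    m=(P[...,0]>.2)&(P[...,0]<.8)&(P[...,1]<-.33)&(P[...,1]>-.8)&(P[...,2]>.05)
    print(t,'right',np.percentile(P[m][:,0],2).round(3),np.percentile(P[m][:,1],[98]).round(3),np.percentile(P[m],2,axis=0).round(3))
f=load('t0');P=cloud(f)
# gauge bar: points between z .28-.325
m=(P[...,2]>.28)&(P[...,2]<.325)&(P[...,0]>.55)&(P[...,0]<.74)&(P[...,1]<-.12)&(P[...,1]>-.25)
Q=P[m];print('bar',len(Q),cv2.fitLine(Q[:,:2].astype(np.float32),cv2.DIST_HUBER,0,.01,.01).ravel(), Q.min(0),Q.max(0))
im=f['image'];m=(P[...,2]>.04)&(P[...,2]<.085)&(P[...,0]>.5)&(P[...,0]<.68)&(P[...,1]<-.15)&(P[...,1]>-.3)&(im.min(-1)>140)
Q=P[m];print('cross',len(Q),cv2.fitLine(Q[:,:2].astype(np.float32),cv2.DIST_HUBER,0,.01,.01).ravel(),Q.min(0),Q.max(0),np.median(Q[:,2]))
E
```

```text
t0 0.03 0.1 193 [0.529 0.531 0.556] y [-0.047  0.226]
t0 0.1 0.2 762 [0.534 0.539 0.573] y [0.017 0.311]
t0 0.35 0.6 10922 [0.524 0.546 0.734] y [0.058 0.269]
t0 0.6 0.9 247 [0.2   0.201 0.211] y [0.309 0.349]
t0 right 0.47 [-0.376] [ 0.47  -0.633  0.082]
s0 0.03 0.1 1503 [0.528 0.533 0.636] y [0.01  0.205]
s0 0.1 0.2 3054 [0.533 0.543 0.671] y [0.014 0.216]
s0 0.2 0.35 2686 [0.581 0.618 0.773] y [0.09  0.231]
s0 0.35 0.6 6211 [0.22  0.529 0.731] y [0.044 0.224]
s0 0.6 0.9 106 [0.2   0.201 0.211] y [0.309 0.348]
s0 right 0.454 [-0.455] [ 0.454 -0.674  0.077]
bar 322 [ 0.87757295  0.47944316  0.6479424  -0.18151504] [ 0.56767977 -0.22961479  0.28809204] [ 0.72314098 -0.13601213  0.32303662]
cross 176 [ 0.8802779   0.47445855  0.571192   -0.22505066] [ 0.50147357 -0.2698913   0.05316023] [ 0.65912184 -0.15182151  0.08485822] 0.06529709042700904
```

```bash
python3 -m crank '[100,-5,-0.8,-2,0,0,0,100,-10,-1.6,-4,0,0,0,100,-15,-2.5,-6,0,0,0,100,-20,-3.3,-8,0,0,0,100,-20,-3.3,-8,0,0,0,100,-20,-3.3,-8,0,0,0]'; python3 - <<'E'
from h import *
f=snap('wrist','w0');print(sense()['tool_pos'],f['pose'].round(3).tolist())
E
```

```text
clock: 0.7
tool_pos: [0.4321, 0.419, 0.2995]
eef_rot: [0.001, 0.229, 0.974, 0.0]
wrist_force: [0.3, -0.3, 0.4]
grip_width: 0.0928
[0.43041834 0.41989833 0.29835671] [[0.445, 0.869, 0.218, 0.372], [0.896, -0.432, -0.106, 0.449], [0.002, 0.242, -0.97, 0.468], [0.0, 0.0, 0.0, 1.0]]
```

View pics/w0.png

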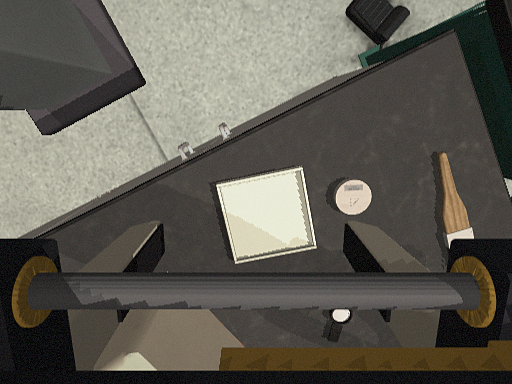

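It is the tray: raised walls, corners at (217,183), (302,167), (316,248) and (236,262). The steel block is at (353,197). Next I go around the machine, keeping x small, to a viewpoint over the prop.

```bash
python3 -m crank '[100,0.3,-4.6,-1.7,0,0,0,100,0.6,-9.3,-3.3,0,0,0,100,0.9,-13.9,-5,0,0,0,100,-1.6,-18.2,-5.3,0,0,4,100,-4.2,-22.5,-5.7,0,0,8,100,-6.7,-26.9,-6,0,0,12,100,-9.2,-31.2,-6.3,0,0,16,100,-11.8,-35.5,-6.7,0,0,20,100,-14.3,-39.8,-7,0,0,24,100,-18.4,-41.9,-7,0,0,28,100,-22.6,-44,-7,0,0,32,100,-26.7,-46,-7,0,0,35,100,-30.9,-48,-7,0,0,35,100,-35,-50.1,-7,0,0,35,100,-35,-50.1,-7,0,0,35,100,-35,-50.1,-7,0,0,35,100,-35,-50.1,-7,0,0,35]'; python3 - <<'E'
from h import *
f=snap('wrist','w1');s=sense();print(s['tool_pos'],s['q'].round(2),rot(s).as_matrix().round(3).tolist(),f['fx'])
cv2.imwrite('pics/w1b.png',cv2.resize(f['image'],(768,576),interpolation=cv2.INTER_CUBIC)[:,:,::-1])
E
```

```text
clock: 2.45
tool_pos: [0.5224, -0.182, 0.3684]
eef_rot: [-0.0, 0.508, 0.861, 0.0]
wrist_force: [0.2, -0.5, -0.5]
grip_width: 0.0931
[ 0.52238648 -0.18203793  0.3690888 ] [-0.43 -0.01  1.36  0.    1.79 -0.93] [[-0.483, 0.876, 0.001], [0.876, 0.483, 0.0], [-0.0, 0.001, -1.0]] 342.68430141493104
```

View pics/w1b.png

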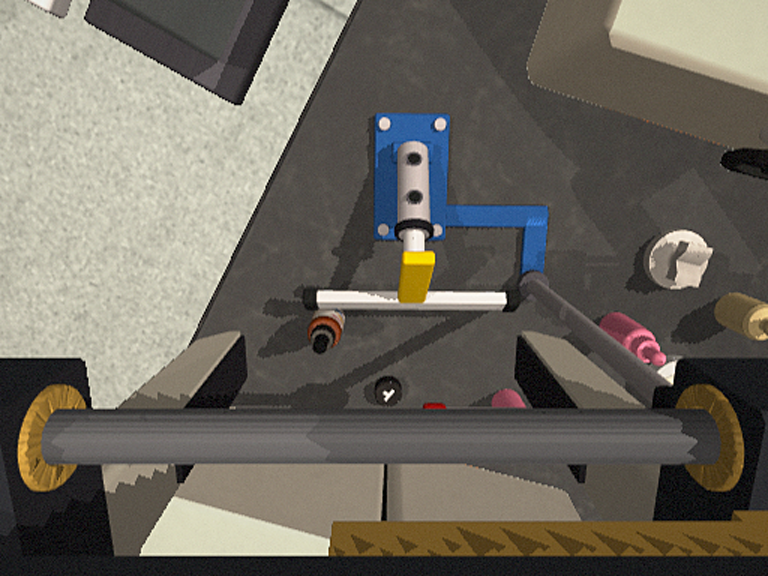

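Wrist view (at 1.5×): brown bottle at (325,328), in front of the cross-head's right end. The cross-head runs from (304,297) to (518,300), the tab is at (417,272), and the holes are at (414,158) and (414,197). The puck is at (388,392) and the red cap at (434,408). It is the only brown bottle. Now the measurements.

```bash
python3 - <<'E'
from h import *
f=load('w1');P=cloud(f);im=f['image'];hsv=cv2.cvtColor(im,cv2.COLOR_RGB2HSV).astype(int);H,S,V=[hsv[...,i] for i in range(3)]
g=lambda u,v:pt(f,round(u/1.5),round(v/1.5))
uh=g(414,197);lh=g(414,158)
e1=g(322,298);e2=g(500,299)
for n,p in dict(uh=uh,lh=lh,e1=e1,e2=e2,tabtop=g(418,262),capblack=g(320,342),puck=g(384,390)).items():print(n,p.round(4))
plate=(S>100)&(H>95)&(H<125)&(np.indices(S.shape)[1]<302)&(P[...,2]<.02)
r=cv2.minAreaRect(P[plate][:,:2].astype(np.float32));print('plate',r)
b=(S>110)&((H<15)|(H>172))&(P[...,0]>.45)&(P[...,0]<.58)&(P[...,1]<-.24)
Q=P[b];print('bottle',len(Q),Q.mean(0),Q.min(0),Q.max(0))
k=(V<60)&(P[...,0]>.47)&(P[...,0]<.57)&(P[...,1]<-.25)&(P[...,1]>-.33)&(P[...,2]>.06);print('cap',k.sum(),P[k].mean(0),np.percentile(P[k],[5,95],axis=0))
y=(S>110)&(H>18)&(H<32)&(P[...,2]>.03)&(P[...,1]<-.1)&(P[...,2]<.2)&(P[...,0]<.62)&(P[...,1]>-.26);print('yel',y.sum(),np.percentile(P[y],[2,98],axis=0))
ys=np.array([.879,.477]);
m=(V>130)&(S<60)&(P[...,2]>.035)&(P[...,2]<.09)&(P[...,1]<-.15)&(P[...,0]>.48)&(P[...,0]<.67)&(P[...,1]>-.31)
l=cv2.fitLine(P[m][:,:2].astype(np.float32),cv2.DIST_HUBER,0,.01,.01).ravel();print('cross',m.sum(),l)
ys=l[:2]*np.sign(l[0]);xs=np.array([ys[1],-ys[0]]);print('ys',ys,'ang',np.degrees(np.arctan2(ys[1],ys[0])))
for n,A in dict(tab=P[y],cross=P[m],cap=P[k],bot=Q).items():
    a=A[:,:2]-uh[:2];print(n,'x',np.percentile(a@xs,[2,50,98]).round(4),'y',np.percentile(a@ys,[2,50,98]).round(4),'z',np.percentile(A[:,2],[2,50,98]).round(4))
E
```

```text
uh [ 0.5321 -0.1381  0.0759]
lh [ 0.5167 -0.1083  0.0527]
e1 [ 0.5044 -0.2623  0.07  ]
e2 [ 0.6506 -0.1818  0.0692]
tabtop [ 0.5541 -0.1782  0.1447]
capblack [ 0.5198 -0.291   0.0994]
puck [ 0.6125 -0.3371  0.0192]
plate ((0.25696471333503723, -0.13055738806724548), (0.2588387131690979, 0.7627703547477722), 77.94873809814453)
bottle 200 [ 0.52039209 -0.28938291  0.06188543] [ 0.50050964 -0.33249056  0.00173714] [ 0.543618  -0.2749486  0.1001501]
cap 299 [ 0.50962032 -0.28214305  0.07978268] [[ 0.48804892 -0.29832775  0.06517723]
 [ 0.52747564 -0.26147718  0.10121531]]
yel 712 [[ 0.54198948 -0.22483377  0.07217307]
 [ 0.58316215 -0.16790164  0.1456621 ]]
cross 1501 [ 0.8777318   0.47915223  0.58305323 -0.2187141 ]
ys [0.8777318  0.47915223] ang 28.630045
tab x [0.0379 0.0597 0.0973] y [-0.0133 -0.001   0.0117] z [0.0722 0.1248 0.1457]
cross x [0.0149 0.0956 0.1165] y [-0.0866 -0.0041  0.0849] z [0.0507 0.0674 0.0884]
cap x [0.0868 0.1242 0.1371] y [-0.1022 -0.089  -0.0742] z [0.0628 0.0742 0.1023]
bot x [0.1173 0.1249 0.1591] y [-0.1003 -0.0807 -0.0695] z [0.0038 0.0619 0.0974]
```

```bash
python3 - <<'E'
from h import *
from scipy.optimize import least_squares
for t in('w1','t0','s0'):
    f=load(t);P=cloud(f);im=f['image'];hsv=cv2.cvtColor(im,cv2.COLOR_RGB2HSV).astype(int);H,S,V=[hsv[...,i] for i in range(3)]
    b=(S>90)&((H<15)|(H>172))&(np.hypot(P[...,0]-.52,P[...,1]+.292)<.03)&(P[...,2]>.01)
    Q=P[b&(P[...,2]<.056)]
    r=least_squares(lambda c:np.hypot(*(Q[:,:2]-c).T)-.0165,[.52,-.292],loss='soft_l1',f_scale=.002);print(t,len(Q),r.x,np.sqrt(np.mean(r.fun**2)))
    Q=P[(np.hypot(P[...,0]-.52,P[...,1]+.292)<.03)&(P[...,2]>.085)&(P[...,2]<.125)];print(' top',len(Q),np.median(Q,0),Q.max(0)[2])
E
```

```text
w1 9 [ 0.52124366 -0.29547327] 0.00027144214968897264
 top 94 [ 0.52086398 -0.29299999  0.09884006] 0.10471100653864251
t0 5 [ 0.5211061  -0.29884608] 0.0020053311941875046
 top 12 [ 0.52244553 -0.29474483  0.09572446] 0.10253928737148565
s0 74 [ 0.52098634 -0.29799211] 0.0013591268955723485
 top 19 [ 0.51846784 -0.30060945  0.09369208] 0.10030709812674754
```

Bottle axis about (0.521, −0.296), and all three cameras agree. I will yaw the hand 15° so its body keeps off the gauge bar's cap, and come down slightly in front of the bottle.

```bash
python3 -m crank '[100,-4,-1.9,0,0,0,5,100,-8,-3.8,0,0,0,10,100,-12.2,-5.6,0,0,0,15,100,-12.2,-5.6,5,0,0,15,100,-12.2,-5.6,10,0,0,15,100,-12.2,-5.6,15,0,0,15,100,-12.2,-5.6,20,0,0,15,100,-12.2,-5.6,20,0,0,15,100,-12.2,-5.6,20,0,0,15]'; python3 - <<'E'
from h import *
f=snap('wrist','w2');s=sense();print(s['tool_pos'],rot(s).as_matrix().round(3).tolist())
P=load('s0');P=cloud(P);m=(P[...,0]>.35)&(P[...,0]<.65)&(P[...,1]<-.32)&(P[...,1]>-.5)&(P[...,2]>.1);print('right obst',m.sum(),P[m].max(0) if m.sum() else '',np.percentile(P[m],[2,98],axis=0))
E
```

```text
clock: 3.4
tool_pos: [0.5321, -0.3166, 0.17]
eef_rot: [-0.0, 0.617, 0.787, 0.0]
wrist_force: [0.3, 0.0, 2.1]
grip_width: 0.0928
[ 0.5335285  -0.31781508  0.17247781] [[-0.239, 0.971, 0.004], [0.971, 0.239, -0.002], [-0.003, 0.003, -1.0]]
right obst 2000 [ 0.64999287 -0.39900884  0.72517585] [[ 0.44811711 -0.49941661  0.10743285]
 [ 0.64136561 -0.42611063  0.72372094]]
```

View pics/w2.png

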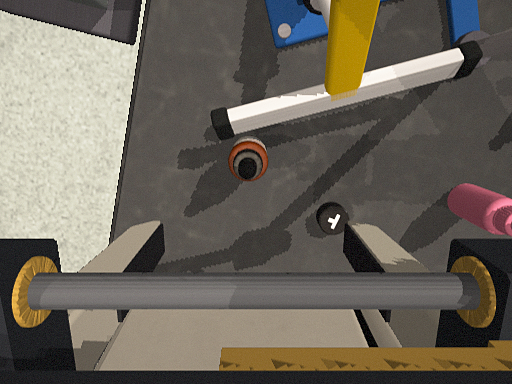

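The bottle is at (248,163), between the fingers laterally, clear of the cross-head's right end at (222,123). The puck at (332,217) is away from the fingers. Measuring again before the descent.

```bash
python3 - <<'E'
from h import *
f=load('w2');P=cloud(f);s=sense();T=rot(s).as_matrix()
Q=P[(np.hypot(P[...,0]-.52,P[...,1]+.295)<.03)&(P[...,2]>.088)&(P[...,2]<.115)];c=np.median(Q,0)
A=P[(np.hypot(P[...,0]-.52,P[...,1]+.295)<.03)&(P[...,2]>.05)&(P[...,2]<.064)]
print(len(Q),c,len(A),A.mean(0),A.min(0),A.max(0))
for p in(c,np.array([.521,-.296,.1])): print('tool cm',(T.T@(np.r_[p[:2],.034]-s['tool_pos'])*100).round(2))
E
```

```text
279 [ 0.52147551 -0.29486041  0.09973489] 819 [ 0.51620963 -0.2849042   0.06025299] [ 0.4935226  -0.31215534  0.05007089] [ 0.53789761 -0.26513167  0.06399824]
tool cm [ 2.56 -0.66 13.84]
tool cm [ 2.46 -0.73 13.84]
```

```bash
python3 -m crank '[100,0,-0.7,4,0,0,0,100,0,-0.7,8,0,0,0,100,0,-0.7,11,0,0,0,100,0,-0.7,13.7,0,0,0,100,0.8,-0.7,13.7,0,0,0,100,1.5,-0.7,13.7,0,0,0,100,2.3,-0.7,13.7,0,0,0,100,2.3,-0.7,13.7,0,0,0,60,2.3,-0.7,13.7,0,0,0,0,2.3,-0.7,13.7,0,0,0,0,2.3,-0.7,13.7,0,0,0,0,2.3,-0.7,13.7,0,0,0,0,2.3,-0.7,13.7,0,0,0,0,2.3,-0.7,13.7,0,0,0,0,2.3,-0.7,13.7,0,0,0,0,2.3,-0.7,13.7,0,0,0]'
```

```text
clock: 5.05
tool_pos: [0.52, -0.2971, 0.0316]
eef_rot: [0.0, 0.617, 0.787, 0.0]
wrist_force: [0.7, 1.1, 1.1]
grip_width: 0.0335
```

Gripped: the width is 33.5 mm, which matches the bottle. Lift, then carry around in front of the machine.

```bash
python3 -m crank '[0,0,0,-1.5,0,0,0,0,0,0,-5,0,0,0,0,0,0,-9,0,0,0,0,0,0,-13,0,0,0,0,0,0,-17,0,0,0,0,1.8,-3.7,-17,0,0,0,0,3.7,-7.3,-17,0,0,0,0,5.5,-11,-17,0,0,0,0,9.3,-10.4,-17,0,0,0,0,13.1,-9.7,-17,0,0,0,0,16.9,-9.1,-17,0,0,0,0,20.8,-8.4,-17,0,0,0,0,24.6,-7.8,-17,0,0,0,0,28.4,-7.1,-17,0,0,0,0,32.2,-6.5,-17,0,0,0,0,32.2,-6.5,-17,0,0,0,0,32.2,-6.5,-17,0,0,0]'
```

```text
clock: 6.75
tool_pos: [0.3802, 0.0006, 0.2026]
eef_rot: [0.001, 0.616, 0.788, 0.0]
wrist_force: [-0.7, -0.3, -0.6]
grip_width: 0.0317
```

```bash
python3 - <<'E'
from h import *
f=snap('side','s1');P=cloud(f);s=sense();t=s['tool_pos'];print(t,s['grip_width'],s['wrist_force'])
hsv=cv2.cvtColor(f['image'],cv2.COLOR_RGB2HSV).astype(int);H,S,V=[hsv[...,i] for i in range(3)]
m=(S>110)&((H<15)|(H>172))&(np.hypot(P[...,0]-t[0],P[...,1]-t[1])<.06)&(P[...,2]>.05)
Q=P[m];print(len(Q),Q.mean(0),Q.min(0),Q.max(0))
v,u=np.nonzero(m);print(cv2.minAreaRect(np.c_[u,v].astype(np.float32)))
u,v=int(u.mean()),int(v.mean());cv2.imwrite('pics/s1c.png',cv2.resize(f['image'][v-50:v+50,u-60:u+60],(480,400),interpolation=cv2.INTER_CUBIC)[:,:,::-1])
E
```

```text
[ 3.80269115e-01 -1.37803916e-04  2.02372629e-01] 0.03188573205927292 [ 0.02753003  0.08999382 -1.27033584]
80 [ 0.37464314 -0.01185067  0.20460969] [ 0.36434839 -0.01912183  0.16900646] [0.39628256 0.0053921  0.25109511]
((203.0, 213.5), (8.0, 23.0), 0.0)
```

View pics/s1c.png

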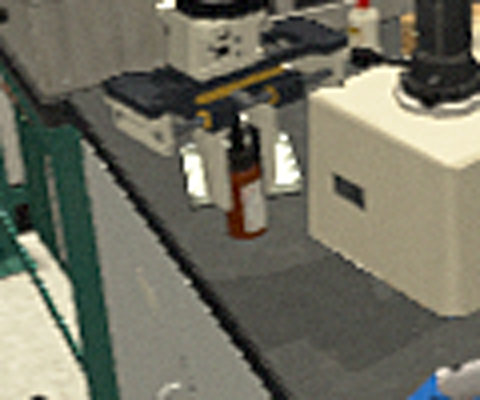

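The bottle hangs upright in the fingers at (245,190). On to the tray.

```bash
python3 -m crank '[0,3.7,1.2,0,0,0,-4,0,7.3,2.4,0,0,0,-8,0,11,3.6,0,0,0,-12,0,14.7,4.8,0,0,0,-16,0,18.4,6,0,0,0,-20,0,22,7.2,0,0,0,-24,0,25.7,8.4,0,0,0,-28,0,27.8,11.3,0,0,0,-32,0,29.9,14.2,0,0,0,-36,0,32,17.1,0,0,0,-40,0,34.1,20,0,0,0,-40,0,36.1,22.8,0,0,0,-40,0,36.1,22.8,0,0,0,-40,0,36.1,22.8,4,0,0,-40,0,36.1,22.8,8,0,0,-40,0,36.1,22.8,12,0,0,-40,0,36.1,22.8,12,0,0,-40]'
```

```text
clock: 8.5
tool_pos: [0.5123, 0.4002, 0.0741]
eef_rot: [-0.004, 0.312, 0.95, -0.005]
wrist_force: [-1.5, -0.5, -1.5]
grip_width: 0.032
```

```bash
python3 -m crank '[0,0,0,0,0,0,0,0,0,0,0,0,0,0,0,0,0,0,0,0,0]'
```

```text
clock: 8.8
tool_pos: [0.5177, 0.406, 0.0853]
eef_rot: [0.002, 0.311, 0.95, 0.002]
wrist_force: [-0.4, 0.3, -0.5]
grip_width: 0.032
```

```bash
python3 -m crank '[0,0,0,2,0,0,0,0,0,0,3.5,0,0,0,0,0,0,4.3,0,0,0,0,0,0,4.6,0,0,0,0,0,0,4.7,0,0,0,0,0,0,4.7,0,0,0,0,0,0,4.7,0,0,0]'
```

```text
clock: 9.5
tool_pos: [0.5159, 0.4053, 0.0354]
eef_rot: [0.0, 0.311, 0.95, 0.0]
wrist_force: [-0.9, -2.1, 3.4]
grip_width: 0.0318
```

```bash
python3 -m crank '[45,0,0,0,0,0,0,60,0,0,0,0,0,0,80,0,0,0,0,0,0,100,0,0,0,0,0,0,100,0,0,0,0,0,0,100,0,0,0,0,0,0,100,0,0,-3,0,0,0,100,0,0,-7,0,0,0,100,0,0,-12,0,0,0,100,0,0,-17,0,0,0,100,0,0,-22,0,0,0,100,0,0,-27,0,0,0,100,0,0,-27,0,0,0,100,0,0,-27,0,0,0]'; python3 - <<'E'
from h import *
f=snap('wrist','w3');s=sense();print(s['tool_pos'],s['q'].round(2),rot(s).as_matrix().round(4).tolist())
P=cloud(f);m=(np.hypot(P[...,0]-.516,P[...,1]-.405)<.04)&(P[...,2]>.09)&(P[...,2]<.13);print(m.sum(),np.median(P[m],0))
t0=load('t0')
E
```

```text
clock: 10.9
tool_pos: [0.5165, 0.4057, 0.3071]
eef_rot: [0.001, 0.311, 0.95, 0.002]
wrist_force: [0.3, -0.6, -1.1]
grip_width: 0.0932
[0.51568057 0.40506712 0.30444577] [ 0.59  0.27  1.18 -0.    1.7  -0.35] [[-0.8066, 0.5911, 0.0002], [0.5911, 0.8066, 0.0001], [-0.0001, 0.0002, -1.0]]
119 [0.51445896 0.40733754 0.1036407 ]
```

View pics/w3.png

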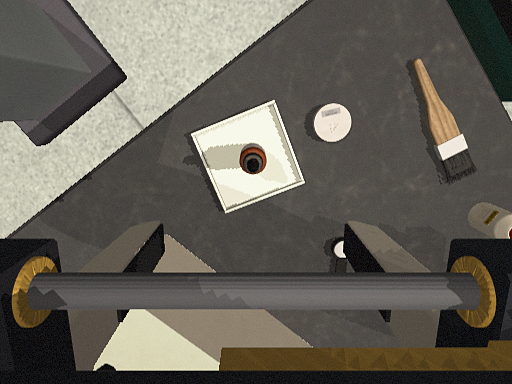

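The bottle stands near the tray's centre at (253,160), and the block at (332,123) is undisturbed. Next I work out the tab grasp.

```bash
cat > g.py <<'E'
from h import *
ys=np.array([.8777,.4792,0]);xs=np.array([.4792,-.8777,0]);k=np.array([0,0,1.]);c,s_=np.cos(np.radians(35)),np.sin(np.radians(35))
X=c*xs+s_*k;Z=-s_*xs+c*k
B=np.stack([X,ys,Z]) ; UH=np.array([.5321,-.1381,.0759])
T=np.stack([ys,X,-Z],1)  # tool axes in world
def rel(p,s=None):
    s=s or sense();r=rot(s);return (r.inv().apply(p-s['tool_pos'])*100).round(2),np.degrees((r.inv()*R.from_matrix(T)).as_rotvec()).round(1)
E
python3 - <<'E'
from g import *
for t in('w1','s0','t0','w2'):
    f=load(t);P=cloud(f);im=f['image'];hsv=cv2.cvtColor(im,cv2.COLOR_RGB2HSV).astype(int);H,S,V=[hsv[...,i] for i in range(3)]
    y=(S>110)&(H>18)&(H<32)&(P[...,2]>.03)&(P[...,1]<-.1)&(P[...,2]<.2)&(P[...,0]<.62)&(P[...,1]>-.26)
    q=(P[y]-UH)@B.T*1000
    print(t,len(q),'X',np.percentile(q[:,0],[2,10,50,90,98]).round(1),'Y',np.percentile(q[:,1],[2,50,98]).round(1),'Z',np.percentile(q[:,2],[2,50,90,98]).round(1))
    top=q[q[:,2]>28]; 
    if len(top)>5: print('  top',len(top),np.percentile(top,[5,50,95],axis=0).round(1).tolist())
f=load('w1')
for n,u,v in[('uh',414,197),('lh',414,158),('collar',414,226),('tube',414,242),('sleeve',414,180)]:print(n,((pt(f,round(u/1.5),round(v/1.5))-UH)@B.T*1000).round(1))
E
```

```text
w1 712 X [68.7 71.3 77.2 77.8 78. ] Y [-13.3  -1.   11.7] Z [-58.7   5.5  32.   33. ]
  top 198 [[68.7, -11.6, 29.1], [73.7, -0.0, 31.7], [77.6, 10.7, 33.3]]
s0 213 X [67.4 70.  75.5 77.6 78.8] Y [-16.6  -6.8   8.9] Z [-67.5 -19.1  21.7  28.2]
t0 85 X [67.7 72.3 76.5 78.5 79.5] Y [-11.3   0.9  12.7] Z [-59.3  -0.9  30.9  32.7]
  top 18 [[67.7, -9.9, 28.8], [74.7, -1.2, 30.9], [79.5, 9.1, 33.4]]
w2 3974 X [70.9 76.  77.8 78.5 78.9] Y [-13.5  -3.   10.9] Z [-65.4 -12.9  13.8  18.8]
uh [ 0.  -0.  -0.1]
lh [-40.7   0.8   0.2]
collar [28.9 -0.5 -1.7]
tube [40.9 -0.4 -6.8]
sleeve [-17.8   0.4  -1.4]
```

```bash
python3 -m crank '[100,0.5,-4.2,-1,0,0,0,100,1,-8.5,-2,0,0,0,100,1.5,-12.7,-3,0,0,0,100,2,-16.9,-3,0,0,8,100,-0.4,-20.6,-3.4,0,0,16,100,-2.8,-24.4,-3.8,0,0,24,100,-5.2,-28.1,-4.2,0,0,32,100,-7.5,-31.9,-4.6,0,0,40,100,-9.9,-35.6,-5,0,0,48,100,-12.3,-39.4,-5.3,0,0,56,100,-14.7,-43.1,-5.6,0,0,64,70,-14.7,-43.1,-5.6,0,0,72,60,-14.7,-43.1,-5.6,0,0,80,50,-14.7,-43.1,-5.6,0,0,88,50,-14.7,-43.1,-5.6,0,0,96,50,-14.7,-43.1,-5.6,0,0,104,50,-14.7,-43.1,-5.6,0,0,112,50,-14.7,-43.1,-5.6,0,0,115,50,-14.7,-43.1,-5.6,0,0,115,50,-14.7,-43.1,-5.6,0,0,115]'; python3 - <<'E'
from g import *
s=sense();print(s['q'].round(2),s['grip_width'],rot(s).as_matrix().round(3).tolist())
tab=UH+.072*X-.001*ys+.019*Z;tcp=tab+(.003-.0188)*Z
print(tab,tcp)
for d in(0,.03,.08):print(d,tcp+d*Z,*rel(tcp+d*Z,s))
E
```

```text
clock: 12.95
tool_pos: [0.3791, -0.0294, 0.3591]
eef_rot: [-0.001, 0.968, 0.249, -0.001]
wrist_force: [-0.2, 0.3, 0.0]
grip_width: 0.0466
[-0.21 -0.48  1.78  0.    1.85  0.85] 0.04662729799536727 [[0.876, 0.483, -0.003], [0.483, -0.876, 0.001], [-0.002, -0.002, -1.0]]
[ 0.55426271 -0.18077989  0.13276139] [ 0.55860547 -0.18873405  0.11981879]
0 [ 0.55860547 -0.18873405  0.11981879] [ 8.07 22.67 23.87] [-35.1   0.    0.3]
0.03 [ 0.55035973 -0.17363121  0.14439335] [ 8.08 20.95 21.42] [-35.1   0.    0.3]
0.08 [ 0.53661684 -0.14845981  0.18535095] [ 8.08 18.07 17.33] [-35.1   0.    0.3]
```

```bash
python3 -m crank '[50,1,2,2,-8,0,0,50,2,4,4,-16,0,0,50,3,6,6,-24,0,0,50,4,8.5,8.5,-32,0,0,50,5,11,11,-35.1,0,0,50,6,13.5,13.5,-35.1,0,0.3,50,7.2,16,15.5,-35.1,0,0.3,50,8.1,18.1,17.3,-35.1,0,0.3,50,8.1,18.1,17.3,-35.1,0,0.3,50,8.1,18.1,17.3,-35.1,0,0.3]'; python3 - <<'E'
from g import *
f=snap('wrist','w4');s=sense();print(s['q'].round(2))
tab=UH+.072*X-.001*ys+.019*Z;tcp=tab+(.003-.0188)*Z
print(*rel(tcp,s))
P=cloud(f);hsv=cv2.cvtColor(f['image'],cv2.COLOR_RGB2HSV).astype(int);H,S,V=[hsv[...,i] for i in range(3)]
y=(S>110)&(H>18)&(H<32)&(np.linalg.norm(P-tab,axis=-1)<.1)
q=(P[y]-UH)@B.T*1000;print(len(q),np.percentile(q,[2,50,98],axis=0).round(1).tolist())
E
```

```text
clock: 13.95
tool_pos: [0.5366, -0.1494, 0.1862]
eef_rot: [0.292, 0.924, 0.235, 0.073]
wrist_force: [-0.1, -0.8, 0.5]
grip_width: 0.0463
[-0.02 -0.26  2.05 -0.59  1.1   1.26]
[-0.   -0.19  8.12] [ 0.1  0.1 -0.1]
964 [[66.6, -11.0, -47.6], [72.5, 6.8, 30.6], [78.1, 13.1, 32.8]]
```

View pics/w4.png

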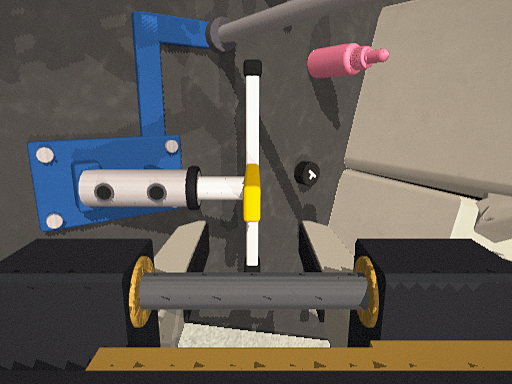

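The tab at (252,193) is midway between the fingers, and the measured thickness of 66.6 to 78.1 mm along the tube matches the 12 mm. I'll descend along the fingers and close.

```bash
python3 -m crank '[50,0,-0.1,3,0,0,0,50,0,-0.1,5.5,0,0,0,50,0,-0.1,7.2,0,0,0,50,0,-0.1,8.1,0,0,0,50,0,-0.1,8.1,0,0,0,0,0,-0.1,8.1,0,0,0,0,0,-0.1,8.1,0,0,0,0,0,-0.1,8.1,0,0,0,0,0,-0.1,8.1,0,0,0,0,0,-0.1,8.1,0,0,0,0,0,-0.1,8.1,0,0,0]'; python3 - <<'E'
from g import *
s=sense();print(((s['tool_pos']-UH)@B.T*1000).round(1),(B@s['wrist_force']).round(1),s['q'].round(2))
E
```

```text
clock: 15.1
tool_pos: [0.5595, -0.1887, 0.1208]
eef_rot: [0.292, 0.924, 0.234, 0.075]
wrist_force: [-3.0, 4.6, 2.9]
grip_width: 0.012
[72.8 -0.2  3.8] [-2.8 -0.4  5.6] [-0.11 -0.12  2.05 -0.63  0.93  1.28]
```

```bash
python3 -m crank '[0,0,0.3,0,0,0,0,0,0,0.6,0,0,0,0,0,0,0.9,0,0,0,0,0,0,1.2,0,0,0,0,0,0,1.4,0,0,0,0,0,0,1.6,0,0,0,0,0,0,1.8,0,0,0,0,0,0,2.0,0,0,0,0,0,0,2.0,0,0,0,0]'; python3 - <<'E'
from g import *
s=sense();print(((s['tool_pos']-UH)@B.T*1000).round(1),(B@s['wrist_force']).round(1),s['grip_width'])
E
```

```text
clock: 16.0
tool_pos: [0.5671, -0.203, 0.1321]
eef_rot: [0.292, 0.924, 0.234, 0.075]
wrist_force: [-3.1, 6.6, 2.7]
grip_width: 0.0117
[92.7 -0.3  3.8] [-4.4  0.5  6.4] 0.011691504494529801
```

```bash
C='from g import *
s=sense();print(((s["tool_pos"]-UH)@B.T*1000).round(1),(B@s["wrist_force"]).round(1),s["grip_width"])'
python3 -m crank '[0,0,0.1,0,0,0,0,0,0,0.2,0,0,0,0,0,0,0.3,0,0,0,0,0,0,0.4,0,0,0,0,0,0,0.4,0,0,0,0]' >/dev/null; python3 -c "$C"
python3 -m crank '[0,0,0.1,0,0,0,0,0,0,0.2,0,0,0,0,0,0,0.2,0,0,0,0]' >/dev/null; python3 -c "$C"
```

```text
[96.  -0.3  3.8] [-6.7  0.9  7.4] 0.011864694805398866
[96.4 -0.3  3.7] [-13.8  -0.6  15.6] 0.011823417585500567
```

The force has jumped while the motion stalled, 23.6 mm from the start, so it is probably locked. I'll relax the pull and look for the button.

```bash
python3 -m crank '[0,0,-0.1,0,0,0,0,0,0,-0.25,0,0,0,0,0,0,-0.25,0,0,0,0]' ; python3 - <<'E'
from g import *
s=sense();print(((s['tool_pos']-UH)@B.T*1000).round(1),(B@s['wrist_force']).round(1))
f=snap('wrist','w5');g=snap('top','t5')
P=cloud(f);v,u=np.nonzero(np.linalg.norm(P-UH,axis=-1)<.006);print(u.mean(),v.mean())
v,u=(int(v.mean()),int(u.mean())) if len(u) else (190,150)
a=cv2.resize(f['image'][max(v-60,0):v+60,max(u-80,0):u+80],(560,420),interpolation=cv2.INTER_CUBIC)
cv2.imwrite('pics/c5.png',a[:,:,::-1])
E
```

```text
clock: 17.1
tool_pos: [0.5684, -0.2054, 0.1341]
eef_rot: [0.292, 0.924, 0.235, 0.075]
wrist_force: [-4.3, 7.0, 3.0]
grip_width: 0.0117
[96.  -0.4  3.8] [-5.  -0.4  7.2]
73.10054347826087 232.29076086956522
```

View pics/c5.png

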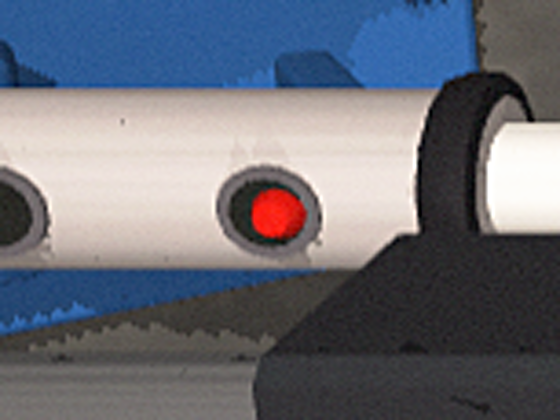

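The red button at (278,213) is out in the upper hole and resting against its outer edge. I'll ease back about 1 mm, let go, and retreat along the fingers.

```bash
python3 -m crank '[0,0,-0.1,0,0,0,0,0,0,-0.15,0,0,0,0,0,0,-0.15,0,0,0,0,25,0,-0.15,0,0,0,0,45,0,-0.15,0,0,0,0,45,0,-0.15,0,0,0,0,45,0,-0.15,0,0,0,0,45,0,-0.15,-2,0,0,0,45,0,-0.15,-4,0,0,0,45,0,-0.15,-7,0,0,0,45,0,-0.15,-10,0,0,0,45,0,-0.15,-10,0,0,0]'; python3 - <<'E'
from g import *
f=snap('wrist','w6');g=snap('side','s6')
P=cloud(f);hsv=cv2.cvtColor(f['image'],cv2.COLOR_RGB2HSV).astype(int);H,S,V=[hsv[...,i] for i in range(3)]
y=(S>110)&(H>18)&(H<32)&(np.linalg.norm(P-UH-.1*X,axis=-1)<.1)
q=(P[y]-UH)@B.T*1000;print('tab',len(q),np.percentile(q,[2,50,98],axis=0).round(1).tolist())
r=(S>150)&((H<6)|(H>174))&(np.linalg.norm(P-UH,axis=-1)<.03);q=(P[r]-UH)@B.T*1000;print('button',len(q),q.mean(0).round(1) if len(q) else '',np.percentile(q[:,2],[50,90]) if len(q) else '')
P=cloud(g);hsv=cv2.cvtColor(g['image'],cv2.COLOR_RGB2HSV).astype(int);H,S,V=[hsv[...,i] for i in range(3)]
b=(S>110)&((H<15)|(H>172))&(np.hypot(P[...,0]-.515,P[...,1]-.406)<.05)&(P[...,2]>.01);print('bottle',b.sum(),P[b].mean(0),P[b][:,2].max())
a=cv2.resize(g['image'][170:310,170:350],(720,560),interpolation=cv2.INTER_CUBIC);cv2.imwrite('pics/c6.png',a[:,:,::-1])
E
```

```text
clock: 18.4
tool_pos: [0.5423, -0.1536, 0.2198]
eef_rot: [0.293, 0.924, 0.234, 0.078]
wrist_force: [0.8, -0.1, -0.3]
grip_width: 0.0422
tab 765 [[90.7, -11.1, -48.4], [96.5, 6.7, 30.5], [101.9, 13.1, 32.7]]
button 75 [1.7 0.3 1.4] [1.33734057 2.84253614]
bottle 56 [0.51266737 0.39145568 0.04489803] 0.08127109700359025
```

View pics/c6.png

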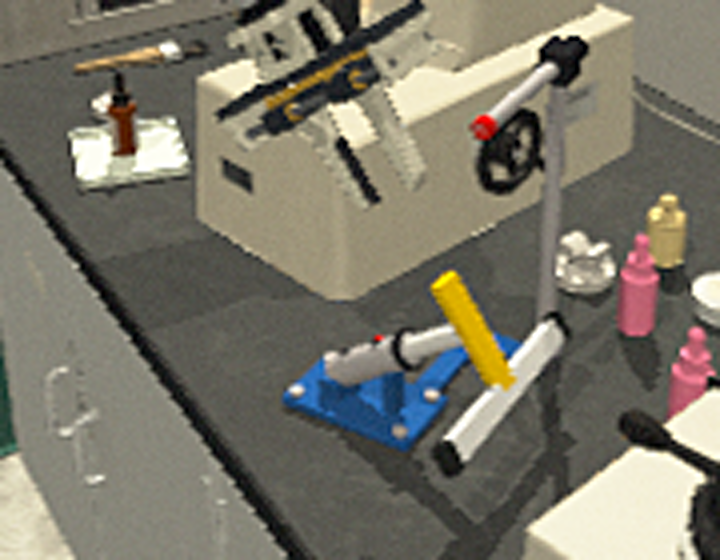

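```bash
python3 -c "
from bench import *
s=sense();print(s['clock'],abs(s['dq']).max(),s['wrist_force']);print(close_job())"
```

```text
18.5 0.02968585955917457 [-0.64418725 -0.83616947  0.23006226]
the job is handed in; nothing more can be done
None
```

I stood the brown bottle upright near the middle of the white tray. Then I pulled the tube out by the yellow tab until the red button locked in the upper hole, let go, and backed the hand about 10 cm away. I handed the job in at 18.5 s; it reports no verdict.

- **Bottle:** The wrist picture after placing showed it upright, with the cap within about 1 cm of the tray's centre. The last side picture still showed it standing in the tray.
- **Tube:** The tab moved about 24 mm, and the pull stalled with a rising force, as expected for a lock. I can't read the joint directly. A 10–18 mm start plus 24 mm would put it between 34 and 42 mm.
- **Button:** It is visible in the upper hole, about 3 to 4 mm proud of the sleeve by noisy depth data. It sat about 1.7 mm toward the outer edge, roughly the limit of the lock's play.
- **Block and puck:** The block looked undisturbed after the bottle was placed. The puck showed in its place before the pull, and nothing went near it after that. I didn't re-measure either at the end.

No last check failed. The first bottle estimates differed by up to about 1 cm between cameras. I settled that by fitting the bottle's known radius before gripping it.

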